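# Seat the cup carrier plate on the analyser's locating pins

## Robot

A 6-joint arm with a two-finger parallel gripper is mounted at the origin on the work surface. World frame = base frame: x ahead of the robot, y to its left, z up, the work surface at z = 0. Lengths are in m, angles in rad, forces in N, time in s.
With the tool pointing down it reaches from about 0.375 to 0.975 m from the base axis. Payload 3.8 kg.
Tool frame: the origin (TCP) lies at the very end of the fingers, on their centre line; the grasp point (between the pads) lies 19 mm behind it; z points along the fingers, y is the line along which they close (so a half turn about z gives the same grasp; the last joint's range is limited). The gripper opens to 85 mm and grips with 20 to 120 N. Pads are 22 mm wide; open, the fingers measure 114 mm over their backs; the gripper's body (76 mm by 85 mm) begins 54 mm behind the grasp point. The pads swing forward as they close: fully open they stand 13 mm farther back than shut.
Start: joints at [1.071, 0.264, 1.604, -0, 1.274, -0.037], TCP at [0.301, 0.604, 0.202] pointing down, gripper open.
Joint ranges: [-2.63, 2.63], [-0.94, 2.18], [0.31, 2.57], [-1.31, 4.45], [0, 2.66], [-2.55, 2.55]. Speed limits (rad/s): [2.57, 2.57, 3.14, 3.14, 3.14, 3.14].

## Interface

Orientations are given as a rotation vector (axis times angle).
In Python, from workcell import read_state, read_camera, calibration, finish_job gives the robot as it stands.
- The arm moves only by the tool step_arm, never from a script. Its argument "commands" is a list of rows, each an object of numbers: "fingers": the gripper's target within -1 to 1 (shut at 1, half-way at 0, fully open at -1); "dx", "dy", "dz": the shift along the tool's x, y, z in m; "roll": the turn about the tool's z in degrees. In form: [{"fingers": .., "dx": .., "dy": .., "dz": .., "roll": ..}, ...]. A call has 1 to 8 rows; each row is the pose to reach, as a shift and turn from the pose commanded when the call began, along the tool's axes at that moment; what a row does not reach only later rows make up. A row lasts 1/8 s, in which the tool goes at most 62.5 mm and 10.7 degrees, less where a joint would pass 70% of its speed; a pose out of reach is approached as far as the arm can. A call with a gripper value outside its range is refused whole. The fingers move at their own pace and stop on an object; "squeeze" is the grip in N (left out, the last holds). Time passes only in rows, so rows that repeat a pose let the fingers close. It gives the time, the measured TCP pose, the force, the opening and the grip force at its end, in the units of the state.
- read_state(): the state, without advancing time (a new reading comes with each control period).
- read_camera(name): name is "side" or "top"; returns (picture, depth): 420x560x3 uint8, blue, green, red; 420x560 float32, m along the optical axis (not along the pixel's ray), 0 where there is no reading.
- calibration(name): a dict with "intrinsics" (3x3 intrinsics, pixels), "world_to_cam" (4x4, takes a point from world to camera coordinates). Camera axes: x right, y up, looking along -z (the intrinsics and any distortion apply to the point x, -y, -z); pixel columns grow to the right and rows downward; lengths in m; the calibration is good to about 2 mm. A picture is of the moment at which its call begins. calibration takes no time and is no camera call.
- finish_job(): hands the job in; it is judged then, once.
The state is a dict: "time": time; "q": joint angles; "joint_vel": joint speeds; "joint_torque": joint torques, N m; "tool_pos": TCP position; "tcp_rot": TCP orientation; "wrist_force": force on the tool from outside, world axes, zero at the start; "torque": the same for the moment, N m; "width": opening from 0.0 (shut) to 1.0 (fully open); "grip_force": force on a finger pad.
Only numpy, scipy, OpenCV 4.12 (cv2) and the standard library are available. Lean on these libraries where they do the work, as an engineer would, in place of code of your own. Each camera call takes 0.05 s, during which the arm holds its last target. There are 200 camera calls.

## Task

The cup carrier plate has been left askew on the analyser's docking base, propped up on the two locating pins instead of sitting over them. Nudge the plate sideways with your fingertips until both of its holes drop over the two pins and it lies flat on the base, then take your hand away. Do not lift or carry the plate, keep off its clean white cup ring, and leave the wash bottle, tube rack and sample cup where they stand.

Things in the scene. Friction and masses are not known exactly. Their poses are not given: they have to be found in the camera images.
- base: Docking base: flat grey plastic slab fixed to the bench, 190 (x) x 170 (y) x 18 mm, two pins on top. Origin: centre of its underside, on the bench; z up, x away from the robot within 0.35 rad. The top is 18 mm above the origin. The seated plate lies centred on the slab, edges parallel: bare margins of 40 mm all round.
- pin_left (a point): Centre of the tip of the left steel locating pin, at (-35, +30, 28) mm in the base's frame. The pin stands 10 mm above the slab: 10 mm diameter for the lower 6 mm, then tapering to a flat tip of 6 mm diameter. Hidden under the plate at the start.
- pin_right (a point): Centre of the tip of the right pin, at (-35, -30, 28) mm in the base's frame, same shape.
- plate: Loose aluminium plate 110 (x) x 90 (y) x 6 mm, about 0.2 kg, two 13 mm through holes near its robot-side edge. Origin: centre of its underside; z up, x, y along its edges. It lies tilted about 0.15 rad on the two pin tips and its far (+x) edge, robot-side edge raised some 15 mm, and slides so when pushed. Seated: origin 18 mm above the bench on the base's z axis, axes parallel to the base's.
- hole_left (a point): Centre of the left hole in the plate's underside, at (-35, +30, 0) mm in the plate's frame; belongs over pin_left, which then stands 4 mm out of it. At the start the plate is 15 to 26 mm nearer the robot than when seated (along the base's -x), up to 20 mm to either side, and turned up to 0.12 rad.
- hole_right (a point): Centre of the right hole in the plate's underside, at (-35, -30, 0) mm in the plate's frame; belongs over pin_right.
- cup_ring: White plastic cup ring fixed upright on the plate, 40 mm outside diameter, 18 mm high, at (15, 0) mm in the plate's frame. Origin: centre of its underside, on the plate's upper face. Not to be touched.
- wash_bottle: Bystander: white plastic wash bottle, 60 mm diameter, 185 mm tall with its bent spout; stands on the bench some 240 mm left or right of the base's centre. Origin: centre of its underside.
- tube_rack: Bystander: black rack 70 x 100 mm with four red-capped tubes, 88 mm tall; stands on the bench some 240 mm from the base's centre, on the side opposite the bottle. Origin: centre of its underside.
- sample_cup: Bystander: small white open cup, 40 mm diameter, 35 mm tall, on the bench some 175 mm beyond the base's centre. Origin: centre of its underside.
Mind the look-alikes: they are no part of the job. There is more than one size of the plate; the one meant has the size given above.

How it is judged:
At the end, for the whole second after the job is handed in: Both holes are over their own pins (within 4 mm sideways), the plate's underside at both holes is within 2.5 mm of the slab's top, the plate is level within 0.03 rad and at rest (horizontal distance between hole_left and pin_left below 0.004 m and horizontal distance between hole_right and pin_right below 0.004 m and z of each of hole_left, hole_right in the frame of base below 0.0205 m and angle between plate's own z axis and vertical below 0.03 rad and linear speed of plate below 0.01 m/s); the robot touches nothing.
It fails at once if the plate is lifted: its centre rises more than 16 mm above the slab (it starts 7 to 9 mm above it), or a hole more than 20 mm (z of plate in the frame of base above 0.034 m or z of any of hole_left, hole_right in the frame of base above 0.038 m).
It fails at once if the cup ring is touched (contact force between any of the fingers, the arm and cup_ring above 0.3 N).
It fails at once if the wash bottle, tube rack or sample cup is moved more than 15 mm (distance of any of wash_bottle, tube_rack, sample_cup from where it was at the start of the episode above 0.015 m).
It also fails if it takes over 58 s, if anything falls off the work surface, if the arm or the gripper's body presses on something with over 40 N, if the wrist force passes 120 N, or if a joint passes its speed limit or range.

## Working session

There is one attempt and no reset: what is moved stays moved. The work goes in short steps, Python scripts to look and compute and a tool call to move; the robot and the scene stay as the last step left them, time stands still between calls to the robot, and variables do not carry over. Pictures are saved under pics/ and viewed, at most 11 in all, crops included, and the job is handed in when it is done.

Besides the shell and the picture viewer there is one more tool, called after ">>>" as name([rows], argument=value, ...), one row to a line, values as JSON. step_arm: Moves the arm, as the interface text tells. Its arguments: {"type":"object","properties":{"commands":{"type":"array","items":{"type":"object","properties":{"fingers":{"type":"number"},"dx":{"type":"number"},"dy":{"type":"number"},"dz":{"type":"number"},"roll":{"type":"number"}}}},"squeeze":{"type":"number"}},"required":["commands"]}

```bash
mkdir -p pics
cat > h.py <<'E'
import numpy as np, cv2
from workcell import *
def snap(n,tag):
    im,d=read_camera(n); cv2.imwrite(f'pics/{tag}.png',im); np.save(f'pics/{tag}.npy',d); return im,d
def ray(n,uv):
    c=calibration(n);K=np.array(c['intrinsics']);T=np.array(c['world_to_cam'])
    uv=np.atleast_2d(uv).astype(float)
    dist=c.get('distortion')
    p=cv2.undistortPoints(uv[:,None],K,None if dist is None else np.array(dist))[:,0]
    d=np.c_[p[:,0],-p[:,1],-np.ones(len(p))]
    R=T[:3,:3]; return -R.T@T[:3,3], d@R
def onz(n,uv,z):
    o,d=ray(n,uv); return o+d*((z-o[2])/d[:,2])[:,None]
def cloud(n,depth):
    v,u=np.nonzero(depth>0); o,d=ray(n,np.c_[u,v]); return u,v,o+d*depth[v,u][:,None]
E
python3 - <<'E'
from h import *
for n in('top','side'):
    snap(n,n+'0'); c=calibration(n); print(c)
print(read_state())
E
```

```text
{'intrinsics': array([[395.61699884,   0.        , 279.16129805],
       [  0.        , 395.61699884, 207.27791244],
       [  0.        ,   0.        ,   1.        ]]), 'world_to_cam': array([[-0.00839875, -0.99992607, -0.00879332,  0.04447467],
       [ 0.99920743, -0.00873423,  0.03883586, -0.55330759],
       [-0.03890979, -0.00846018,  0.99920691, -0.88780615],
       [ 0.        ,  0.        ,  0.        ,  1.        ]])}
{'intrinsics': array([[392.12221163,   0.        , 280.85499412],
       [  0.        , 392.12221163, 208.69085275],
       [  0.        ,   0.        ,   1.        ]]), 'world_to_cam': array([[ 0.6353301 , -0.77218409, -0.00934845, -0.33256245],
       [ 0.49788813,  0.40033387,  0.76931151, -0.36012098],
       [-0.59030761, -0.49342124,  0.63880545, -0.54434202],
       [ 0.        ,  0.        ,  0.        ,  1.        ]])}
{'time': 0.1, 'q': array([ 1.07110575e+00,  2.64678358e-01,  1.60523862e+00, -2.52458460e-05,
        1.27371638e+00, -3.69235432e-02]), 'joint_vel': array([ 1.89783463e-03, -6.58901289e-04, -4.23170488e-03, -7.67438224e-05,
       -4.49322182e-04,  4.39478902e-04]), 'joint_torque': array([ 1.14100261e-03, -5.16706610e+01, -3.68589771e+01, -3.28353656e-05,
        6.19220256e-03,  3.67604298e-05]), 'tool_pos': array([0.30101408, 0.60335565, 0.20118559]), 'tcp_rot': array([-0.7203134 , -3.05736663,  0.00310038]), 'wrist_force': array([-0.02287219, -0.9932618 , -0.62800197]), 'torque': array([-0.00076649,  0.02202765,  0.01129101]), 'grip_force': 0.0, 'width': 0.99710926954292}
```

View pics/top0.png

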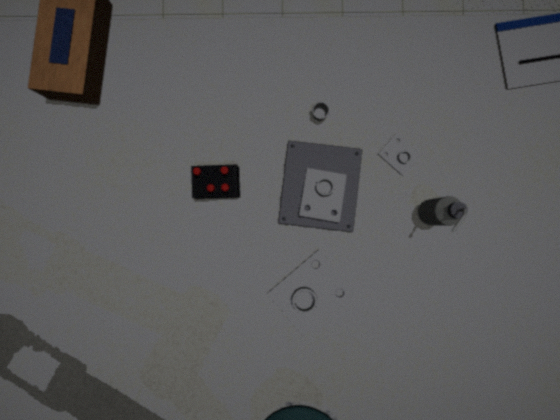

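View pics/side0.png

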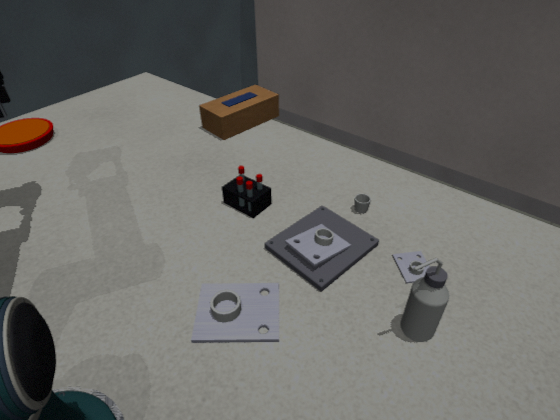

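The top view shows the slab around (320,187) with the plate on it, its ring at (323,188) and its holes at (307,208) and (334,212). The larger plate near (305,290) and the smaller one near (400,155) are the look-alikes. The rack is to the left (215,182), the bottle to the right (440,210), and the cup is beyond the slab (319,113).

Run:
```python
from h import *
for n,(a,b,c,d) in dict(top=(270,130,375,240),side=(255,200,390,290)).items():
    im=cv2.imread(f'pics/{n}0.png'); cr=im[b:d,a:c]
    k=6 if n=='top' else 5.5
    cv2.imwrite(f'pics/{n}0c.png',cv2.resize(cr,None,fx=5,fy=5,interpolation=cv2.INTER_CUBIC))
im=cv2.imread('pics/top0.png'); g=cv2.cvtColor(im,6)
for r in (160,187,195,208,212): print(r,g[r,276:368].tolist())
print(im[150,320],im[200,320],im[100,280])
d=np.load('pics/top0.npy'); print((d[150:215,320]*1000).round().tolist())
```

```text
160 [100, 99, 103, 103, 98, 103, 105, 100, 86, 62, 57, 65, 66, 66, 67, 66, 64, 66, 68, 64, 68, 67, 67, 66, 66, 68, 67, 66, 65, 68, 66, 67, 68, 66, 65, 66, 65, 68, 63, 66, 68, 66, 68, 67, 70, 64, 66, 63, 68, 68, 68, 67, 67, 66, 66, 65, 65, 65, 66, 64, 71, 64, 67, 64, 70, 67, 65, 66, 65, 67, 66, 65, 66, 68, 66, 68, 67, 66, 66, 64, 67, 68, 67, 65, 66, 83, 98, 99, 99, 98, 101, 101]
187 [104, 103, 100, 104, 99, 84, 57, 58, 65, 70, 64, 67, 64, 68, 64, 64, 67, 64, 69, 68, 68, 69, 65, 66, 67, 64, 60, 63, 90, 98, 102, 101, 103, 104, 101, 102, 100, 99, 84, 63, 75, 97, 102, 104, 103, 105, 102, 100, 103, 104, 104, 104, 105, 101, 83, 61, 70, 96, 103, 105, 99, 101, 102, 103, 102, 104, 102, 104, 90, 74, 71, 65, 66, 66, 67, 68, 63, 70, 63, 65, 67, 68, 81, 93, 102, 102, 105, 104, 101, 99, 103, 103]
195 [98, 100, 100, 98, 80, 61, 56, 62, 69, 66, 68, 65, 65, 64, 64, 67, 68, 68, 60, 67, 69, 65, 69, 66, 57, 51, 69, 96, 103, 103, 103, 105, 101, 101, 105, 102, 101, 101, 100, 102, 101, 96, 86, 66, 52, 47, 52, 61, 63, 64, 62, 64, 64, 78, 87, 97, 103, 106, 101, 104, 106, 102, 104, 102, 100, 102, 97, 92, 71, 6
[... 712 characters left out ...]
04, 103, 102, 102, 99, 102, 105, 102, 103, 93, 74, 66, 58, 46, 38, 53, 80, 94, 102, 94, 78, 68, 67, 68, 68, 65, 66, 65, 66, 67, 68, 67, 66, 68, 78, 98, 101, 102, 99, 100, 102, 101, 105, 103, 102, 102, 104]
[72 65 66] [102 100 100] [104 102  99]
[894.0, 898.0, 895.0, 895.0, 895.0, 898.0, 893.0, 895.0, 891.0, 898.0, 893.0, 896.0, 896.0, 891.0, 897.0, 895.0, 895.0, 893.0, 894.0, 892.0, 886.0, 888.0, 884.0, 886.0, 885.0, 885.0, 886.0, 881.0, 882.0, 866.0, 863.0, 862.0, 880.0, 880.0, 881.0, 882.0, 882.0, 879.0, 879.0, 882.0, 876.0, 879.0, 860.0, 857.0, 865.0, 871.0, 878.0, 877.0, 875.0, 875.0, 876.0, 870.0, 875.0, 872.0, 873.0, 870.0, 870.0, 873.0, 872.0, 869.0, 874.0, 871.0, 869.0, 871.0, 869.0]
```

View pics/top0c.png

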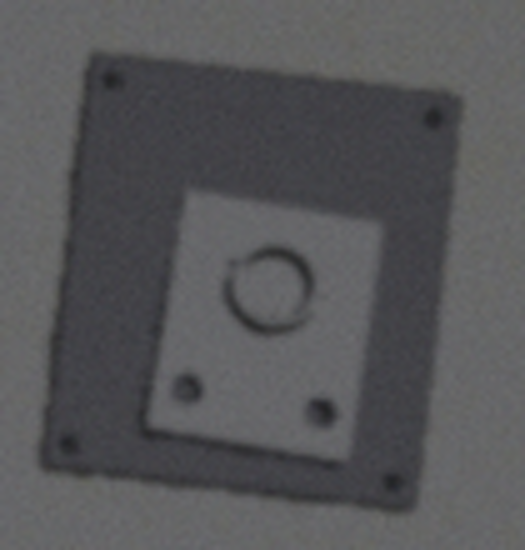

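View pics/side0c.png

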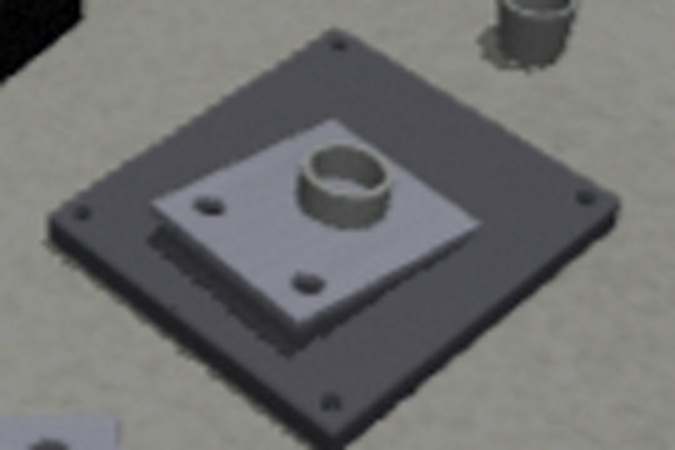

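```bash
cat >> h.py <<'E'
def dots(g,pts,r=5):
    out=[]
    for x,y in pts:
        x0,y0=int(round(x)),int(round(y)); w=g[y0-r:y0+r+1,x0-r:x0+r+1].astype(float)
        w=np.clip(np.median(w)-8-w,0,None); yy,xx=np.mgrid[-r:r+1,-r:r+1]
        out.append((x0+(w*xx).sum()/w.sum(),y0+(w*yy).sum()/w.sum()))
    return np.array(out)
def base_pose(n,img,pts):   # dots order: far-left, far-right, near-right, near-left
    p=onz(n,dots(cv2.cvtColor(img,6),pts),.018)[:,:2]; c=p.mean(0)
    x=(p[0]+p[1]-p[2]-p[3]); y=(p[0]+p[3]-p[1]-p[2])
    a=np.arctan2(x[1],x[0]); b=np.arctan2(-y[0],y[1])
    return c,a,b,np.linalg.norm(x)/2,np.linalg.norm(y)/2
def quad(img,seed,th=85):   # plate corners in pixels: blob containing seed
    g=cv2.GaussianBlur(cv2.cvtColor(img,6),(3,3),0); m=(g>th).astype(np.uint8)
    _,l=cv2.connectedComponents(m,connectivity=4); m=(l==l[seed[1],seed[0]]).astype(np.uint8)
    c=max(cv2.findContours(m,0,1)[0],key=cv2.contourArea)
    print('area',cv2.contourArea(c))
    q=cv2.boxPoints(cv2.minAreaRect(c)); pts=c[:,0].astype(float); L=[]
    for i in range(4):
        a,b=q[i],q[(i+1)%4]; t=(b-a)/np.linalg.norm(b-a); s=(pts-a)@t; e=abs((pts-a)@[-t[1],t[0]])
        k=(e<6)&(s>6)&(s<np.linalg.norm(b-a)-6)
        vx,vy,x,y=cv2.fitLine(pts[k].astype(np.float32),cv2.DIST_HUBER,0,.01,.01)[:,0]; L.append(np.cross([x,y,1],[x+vx,y+vy,1]))
    P=[np.cross(L[i-1],L[i]) for i in range(4)]; return np.array([p[:2]/p[2] for p in P])
def plate(n,img,seed,base,a,tilt=.14,zfar=.024,th=85):
    q=quad(img,seed,th); R=np.array([[np.cos(a),-np.sin(a)],[np.sin(a),np.cos(a)]])
    o,d=ray(n,q); ex=np.r_[R[:,0],0]
    p=onz(n,q,.03)
    for _ in range(6):
        s=(p[:,:2]-base)@R; xf=np.sort(s[:,0])[-2:].mean()
        if tilt: tilt=np.arctan(.010/(xf+.035))
        nrm=np.r_[R[:,0]*np.sin(tilt),np.cos(tilt)]; p0=np.r_[base+R[:,0]*xf,zfar]
        p=o+d*(((p0-o)@nrm)/(d@nrm))[:,None]
    s=np.c_[(p[:,:2]-base)@R,p[:,2]]; i=np.argsort(-s[:,0]); f=s[i[:2]]; r=s[i[2:]]
    f=f[np.argsort(-f[:,1])]; r=r[np.argsort(-r[:,1])]   # left,right
    print('tilt',tilt,'corners FL FR NL NR (base mm)',(np.r_[f,r]*1000).round(1).tolist())
    print('len',np.linalg.norm(f-r,axis=1),'wid',np.linalg.norm(f[0]-f[1]),np.linalg.norm(r[0]-r[1]))
    v=f.mean(0)-r.mean(0); w=f[0]+r[0]-f[1]-r[1]
    yaw=np.arctan2(v[1],v[0]); yaw2=np.arctan2(-w[0],w[1]); c=(f+r).mean(0)/2
    print('centre',(c*1000).round(1),'yaw',yaw,yaw2); return p,c,(yaw+yaw2)/2
E
python3 - <<'E'
from h import *
im=cv2.imread('pics/top0.png'); f=lambda l,o:[(x/5+o[0]-.4,y/5+o[1]-.4) for x,y in l]
B=base_pose('top',im,f([(113,79),(433,118),(392,482),(68,443)],(270,130))); print(B)
plate('top',im,(320,205),B[0],(B[1]+B[2])/2)
im=cv2.imread('pics/side0.png')
S=base_pose('side',im,f([(338,44),(586,198),(331,402),(81,213)],(255,200))); print(S)
g=cv2.cvtColor(im,6); print(g[235,290:350].tolist(), g[255,290:350].tolist())
for n in('top','side'):
    u,v,p=cloud(n,np.load(f'pics/{n}0.npy')); k=(abs(p[:,0]-.4)<.3)&(abs(p[:,1])<.4)
    for nm,lo,hi in(('bottle',.1,.2),('rack',.04,.1)):
        q=p[k&(p[:,2]>lo)&(p[:,2]<hi)]; print(n,nm,len(q),q.min(0) if len(q) else '',q.max(0) if len(q) else '')
E
```

```text
(array([ 0.60130856, -0.05255008]), np.float64(-0.1255852556149653), np.float64(-0.12575658418948207), np.float64(0.16603592770419678), np.float64(0.14664510818087292))
area 1818.0
tilt 0.14559961192399287 corners FL FR NL NR (base mm) [[35.8, 32.8, 23.6], [30.6, -54.2, 24.4], [-69.0, 37.8, 39.0], [-74.3, -48.2, 39.8]]
len [0.10601295 0.10615262] wid 0.08714736019180114 0.08623902785216916
centre [-19.2  -7.9  31.7] yaw -0.05247949728466281 -0.06063394210127275
(array([ 0.59318592, -0.05743267]), np.float64(-0.1298734590056609), np.float64(-0.12193950509981318), np.float64(0.1727173111618741), np.float64(0.15155216437222171))
[78, 79, 78, 78, 77, 94, 120, 130, 134, 137, 137, 136, 135, 134, 134, 133, 132, 132, 132, 132, 132, 132, 132, 133, 101, 70, 105, 129, 103, 94, 97, 97, 98, 83, 82, 79, 73, 70, 67, 62, 59, 65, 121, 136, 134, 135, 130, 119, 91, 77, 78, 79, 80, 79, 80, 78, 78, 79, 79, 78] [77, 75, 72, 61, 49, 50, 44, 40, 43, 45, 54, 61, 66, 94, 125, 134, 134, 136, 136, 136, 134, 136, 132, 111, 83, 82, 85, 83, 96, 121, 133, 135, 136, 136, 136, 137, 136, 134, 135, 135, 119, 95, 74, 68, 59, 53, 50, 62, 74, 78, 79, 78, 77, 79, 78, 78, 79, 79, 78, 80]
top bottle 788 [ 0.50073166 -0.32593124  0.10027774] [ 0.56993501 -0.27450328  0.18913279]
top rack 1999 [ 0.51076248 -0.3028888   0.04000212] [0.64629471 0.23128659 0.09985121]
side bottle 1295 [ 0.49461178 -0.33582699  0.10004202] [ 0.56062821 -0.27659793  0.18807276]
side rack 2000 [ 0.50596321 -0.33624985  0.04000276] [0.64379695 0.23188367 0.09981616]
```

Run:
```python
from h import *
f=lambda l,o:[(x/5+o[0]-.4,y/5+o[1]-.4) for x,y in l]
P={'top':f([(113,79),(433,118),(392,482),(68,443)],(270,130)),'side':f([(338,44),(586,198),(331,402),(81,213)],(255,200))}
for n in P:
    im=cv2.imread(f'pics/{n}0.png'); D=dots(cv2.cvtColor(im,6),P[n]); print(n,np.array(P[n]).round(1).tolist(),D.round(1).tolist())
    d=np.load(f'pics/{n}0.npy'); o,r=ray(n,P[n]); print(o)
    for (x,y),rr,z in zip(P[n],r,onz(n,P[n],.018)):
        w=d[int(y)-4:int(y)+5,int(x)-4:int(x)+5]; print((o+rr*np.median(w[w>0])).round(4), z.round(4))
```

```text
top [[292.2, 145.4], [356.2, 153.2], [348.0, 226.0], [283.2, 218.2]] [[291.8, 145.6], [356.3, 153.2], [348.1, 226.0], [283.3, 218.5]]
[0.51869823 0.03212767 0.9089813 ]
[0.6933 0.009  0.0189] [0.6935 0.0089 0.018 ]
[ 0.6741 -0.1354  0.0191] [ 0.6743 -0.1356  0.018 ]
[ 0.51   -0.1145  0.0185] [ 0.51   -0.1146  0.018 ]
[0.5287 0.0308 0.0187] [0.5287 0.0308 0.018 ]
side [[322.2, 208.4], [371.8, 239.2], [320.8, 280.0], [270.8, 242.2]] [[322.2, 208.6], [374.1, 241.5], [320.6, 283.0], [268.4, 244.9]]
[ 0.06925766 -0.38122072  0.62166492]
[0.6903 0.0081 0.018 ] [0.6903 0.0081 0.018 ]
[ 0.6709 -0.1375  0.0184] [ 0.6713 -0.1373  0.018 ]
[ 0.5057 -0.1168  0.0188] [ 0.5063 -0.1165  0.018 ]
[0.5244 0.029  0.0185] [0.5248 0.0293 0.018 ]
```

Top-view dot spacing of 166 × 146 mm fits the slab. The base is at about (0.600, -0.053) with yaw -0.126. The plate is off by (-20, -8) mm and turned -0.057 rad in the base frame. I'll push from the right with two half-open fingertips first, which also squares it, and then from the rear.

>>> step_arm([
  {"fingers":0,"dx":-0.566,"dy":-0.531,"dz":0,"roll":70.7},
  {"fingers":0,"dx":-0.566,"dy":-0.531,"dz":0,"roll":70.7},
  {"fingers":0,"dx":-0.566,"dy":-0.531,"dz":0,"roll":70.7},
  {"fingers":0,"dx":-0.566,"dy":-0.531,"dz":0,"roll":70.7},
  {"fingers":0,"dx":-0.566,"dy":-0.531,"dz":0,"roll":70.7},
  {"fingers":0,"dx":-0.566,"dy":-0.531,"dz":0,"roll":70.7},
  {"fingers":0,"dx":-0.566,"dy":-0.531,"dz":0,"roll":70.7},
  {"fingers":0,"dx":-0.566,"dy":-0.531,"dz":0,"roll":70.7},
])

```text
time: 1.1
tool_pos: [0.475, 0.1331, 0.2022]
tcp_rot: [-2.358, -2.076, -0.0]
wrist_force: [1.1, 0.5, 0.2]
width: 0.502
grip_force: 0.0
```

```bash
cat >> h.py <<'E'
from scipy.spatial.transform import Rotation as Ro
BC=np.array([.600,-.053]); BA=-.126
def tool():
    s=read_state(); R=Ro.from_rotvec(s['tcp_rot']).as_matrix(); p=s['tool_pos']
    c,k=np.cos(BA),np.sin(BA); M=np.array([[c,-k],[k,c]])
    b=(p[:2]-BC)@M
    print('t',s['time'],'tcp',p.round(4),'base mm',(b*1000).round(1),'tool x,y yaw deg rel base',np.degrees(np.arctan2(R[1,0],R[0,0])-BA).round(2),np.degrees(np.arctan2(R[1,1],R[0,1])-BA).round(2),'tilt',R[2].round(3),'w',s['width'],'F',s['wrist_force'].round(1),'q6',s['q'][5])
    return p,R,M
def go(bx,by,z):  # deltas in tool axes to base-frame target (mm)
    p,R,M=tool(); t=np.r_[BC+M@(np.array([bx,by])/1000),z/1000]; print('d',(R.T@(t-p)).round(4))
E
python3 -c "
from h import *
go(-20,-75,80)"
```

```text
t 1.1 tcp [0.475  0.1331 0.2022] base mm [-147.4  168.9] tool x,y yaw deg rel base 89.96 -0.04 tilt [ 0.  0. -1.] w 0.5023168502078917 F [1.1 0.5 0.2] q6 0.3493209206628938
d [-0.2438  0.1276  0.1222]
```

>>> step_arm([
  {"fingers":0,"dx":-0.244,"dy":0.1275,"dz":0,"roll":0},
  {"fingers":0,"dx":-0.244,"dy":0.1275,"dz":0,"roll":0},
  {"fingers":0,"dx":-0.244,"dy":0.1275,"dz":0,"roll":0},
  {"fingers":0,"dx":-0.244,"dy":0.1275,"dz":0,"roll":0},
  {"fingers":0,"dx":-0.244,"dy":0.1275,"dz":0,"roll":0},
  {"fingers":0,"dx":-0.244,"dy":0.1275,"dz":0.06,"roll":0},
  {"fingers":0,"dx":-0.244,"dy":0.1275,"dz":0.12,"roll":0},
  {"fingers":0,"dx":-0.244,"dy":0.1275,"dz":0.145,"roll":0},
])

```text
time: 2.1
tool_pos: [0.5667, -0.1214, 0.0525]
tcp_rot: [-2.351, -2.073, 0.007]
wrist_force: [-0.5, 0.5, -0.0]
width: 0.503
grip_force: 0.0
```

```bash
python3 -c "
from h import *
go(-20,-75,30)
im,d=snap('side','side1'); cv2.imwrite('pics/side1c.png',cv2.resize(im[150:310,220:430],None,fx=3.5,fy=3.5))"
```

```text
t 2.1 tcp [ 0.5667 -0.1214  0.0525] base mm [-24.4 -72. ] tool x,y yaw deg rel base 90.01 0.01 tilt [ 0.001 -0.008 -1.   ] w 0.5027916124044797 F [-0.5  0.5 -0. ] q6 -0.12875215038506835
d [-0.003   0.0046  0.0225]
```

View pics/side1c.png

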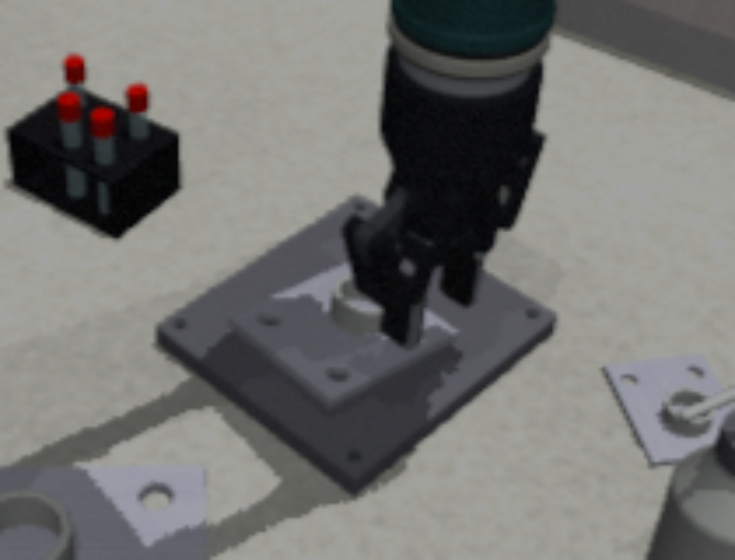

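The side picture shows both half-open fingertips hovering on the right flank of the plate (crop around (405,330) and (460,290)), with the plate unmoved. Now I descend onto the right margin.

>>> step_arm([
  {"fingers":0,"dx":-0.003,"dy":0.0,"dz":0.0,"roll":0},
  {"fingers":0,"dx":-0.003,"dy":0.0,"dz":0.015,"roll":0},
  {"fingers":0,"dx":-0.003,"dy":0.0,"dz":0.024,"roll":0},
  {"fingers":0,"dx":-0.003,"dy":0.0,"dz":0.03,"roll":0},
  {"fingers":0,"dx":-0.003,"dy":0.0,"dz":0.03,"roll":0},
])

```text
time: 2.78
tool_pos: [0.5699, -0.1259, 0.0269]
tcp_rot: [-2.356, -2.077, 0.001]
wrist_force: [0.0, 0.0, 0.2]
width: 0.502
grip_force: 0.0
```

```bash
python3 -c "
from h import *
tool()"
```

```text
t 2.775 tcp [ 0.5699 -0.1259  0.0269] base mm [-20.7 -76.1] tool x,y yaw deg rel base 90.0 0.0 tilt [ 0.    -0.001 -1.   ] w 0.5020021753465453 F [0.  0.  0.2] q6 -0.13405911780208618
```

>>> step_arm([
  {"fingers":0,"dx":0,"dy":0,"dz":0.004},
  {"fingers":0,"dx":0,"dy":0,"dz":0.007},
  {"fingers":0,"dx":0,"dy":0,"dz":0.009},
  {"fingers":0,"dx":0,"dy":0,"dz":0.009},
])

```text
invalid input
```

>>> step_arm([
  {"fingers":0,"dx":0,"dy":0,"dz":0.002},
  {"fingers":0,"dx":0,"dy":0,"dz":0.002},
])

```text
invalid input
```

>>> step_arm([
  {"fingers":0,"dx":0,"dy":0,"dz":0.001},
  {"fingers":0,"dx":0,"dy":0,"dz":0.001},
])

```text
invalid input
```

Roll is required in every row.

>>> step_arm([
  {"fingers":0,"dx":0,"dy":0,"dz":0.004,"roll":0},
  {"fingers":0,"dx":0,"dy":0,"dz":0.007,"roll":0},
  {"fingers":0,"dx":0,"dy":0,"dz":0.009,"roll":0},
  {"fingers":0,"dx":0,"dy":0,"dz":0.009,"roll":0},
])

```text
time: 3.28
tool_pos: [0.5702, -0.1259, 0.0182]
tcp_rot: [-2.357, -2.077, 0.0]
wrist_force: [-0.2, -0.4, 0.6]
width: 0.499
grip_force: 0.0
```

>>> step_arm([
  {"fingers":0,"dx":0,"dy":0,"dz":0.001,"roll":0},
  {"fingers":0,"dx":0,"dy":0,"dz":0.001,"roll":0},
])

```text
time: 3.52
tool_pos: [0.5704, -0.126, 0.0174]
tcp_rot: [2.357, 2.077, 0.0]
wrist_force: [1.1, -0.2, -0.2]
width: 0.494
grip_force: 0.0
```

>>> step_arm([
  {"fingers":0,"dx":0,"dy":0,"dz":0.001,"roll":0},
  {"fingers":0,"dx":0,"dy":0,"dz":0.002,"roll":0},
  {"fingers":0,"dx":0,"dy":0,"dz":0.002,"roll":0},
])

```text
time: 3.9
tool_pos: [0.5702, -0.1259, 0.0152]
tcp_rot: [-2.357, -2.077, 0.0]
wrist_force: [-0.4, -0.3, 0.2]
width: 0.503
grip_force: 0.0
```

>>> step_arm([
  {"fingers":0,"dx":0,"dy":0,"dz":0.001,"roll":0},
  {"fingers":0,"dx":0,"dy":0,"dz":0.001,"roll":0},
])

```text
time: 4.15
tool_pos: [0.5703, -0.1259, 0.0143]
tcp_rot: [-2.357, -2.077, 0.0]
wrist_force: [0.3, -0.3, -0.6]
width: 0.5
grip_force: 0.0
```

>>> step_arm([
  {"fingers":0,"dx":0,"dy":0,"dz":0.001,"roll":0},
  {"fingers":0,"dx":0,"dy":0,"dz":0.001,"roll":0},
])

```text
time: 4.4
tool_pos: [0.5703, -0.1259, 0.0133]
tcp_rot: [-2.357, -2.077, 0.0]
wrist_force: [-1.2, -0.2, 0.1]
width: 0.503
grip_force: 0.0
```

>>> step_arm([
  {"fingers":0,"dx":0,"dy":0,"dz":0.001,"roll":0},
  {"fingers":0,"dx":0,"dy":0,"dz":0.001,"roll":0},
])

```text
time: 4.65
tool_pos: [0.5702, -0.126, 0.0122]
tcp_rot: [-2.357, -2.077, 0.0]
wrist_force: [0.7, 0.0, -0.5]
width: 0.501
grip_force: 0.0
```

>>> step_arm([
  {"fingers":0,"dx":0,"dy":0,"dz":0.001,"roll":0},
  {"fingers":0,"dx":0,"dy":0,"dz":0.001,"roll":0},
])

```text
time: 4.9
tool_pos: [0.5703, -0.126, 0.0113]
tcp_rot: [-2.357, -2.077, 0.0]
wrist_force: [0.3, -0.3, -0.2]
width: 0.499
grip_force: 0.0
```

>>> step_arm([
  {"fingers":0,"dx":0,"dy":0,"dz":0.001,"roll":0},
  {"fingers":0,"dx":0,"dy":0,"dz":0.001,"roll":0},
])

```text
time: 5.15
tool_pos: [0.5703, -0.126, 0.0103]
tcp_rot: [-2.357, -2.077, 0.0]
wrist_force: [0.1, -0.3, -0.9]
width: 0.499
grip_force: 0.0
```

>>> step_arm([
  {"fingers":0,"dx":0,"dy":0,"dz":0.001,"roll":0},
  {"fingers":0,"dx":0,"dy":0,"dz":0.001,"roll":0},
])

```text
time: 5.4
tool_pos: [0.5703, -0.126, 0.0093]
tcp_rot: [-2.357, -2.077, 0.0]
wrist_force: [0.7, 0.7, 0.8]
width: 0.5
grip_force: 0.0
```

>>> step_arm([
  {"fingers":0,"dx":0,"dy":0,"dz":0.001,"roll":0},
  {"fingers":0,"dx":0,"dy":0,"dz":0.001,"roll":0},
])

```text
time: 5.65
tool_pos: [0.5703, -0.1259, 0.0083]
tcp_rot: [-2.357, -2.077, 0.0]
wrist_force: [-0.6, -0.4, 0.3]
width: 0.499
grip_force: 0.0
```

>>> step_arm([
  {"fingers":0,"dx":0,"dy":0,"dz":0.001,"roll":0},
  {"fingers":0,"dx":0,"dy":0,"dz":0.001,"roll":0},
])

```text
time: 5.9
tool_pos: [0.5703, -0.126, 0.0073]
tcp_rot: [-2.357, -2.077, 0.0]
wrist_force: [0.3, -0.4, 0.6]
width: 0.503
grip_force: 0.0
```

```bash
python3 -c "
from h import *
tool()
im,d=snap('side','side2'); cv2.imwrite('pics/side2c.png',cv2.resize(im[180:290,260:400],None,fx=5.4,fy=5.4))"
```

```text
t 5.9 tcp [ 0.5703 -0.126   0.0073] base mm [-20.3 -76.1] tool x,y yaw deg rel base 90.0 0.0 tilt [-0. -0. -1.] w 0.503218737521583 F [ 0.3 -0.4  0.6] q6 -0.13405225646903232
```

View pics/side2c.png

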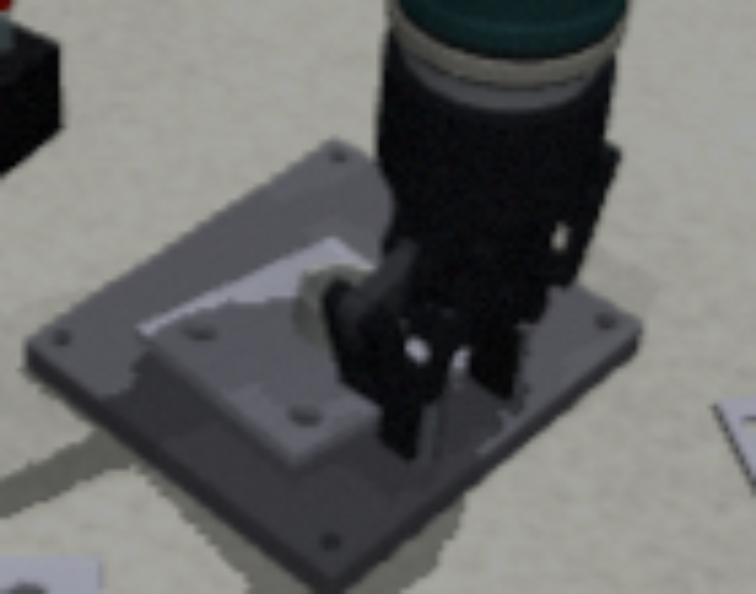

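The picture shows the fingertips just outside the plate's right edge (crop (405,455) and (500,395)), almost on the slab. Since the tip offset is at most 13 mm, the tips are 0–2 mm above the slab. Now I push left slowly.

>>> step_arm([
  {"fingers":0,"dx":0.004,"dy":0,"dz":0,"roll":0},
  {"fingers":0,"dx":0.007,"dy":0,"dz":0,"roll":0},
  {"fingers":0,"dx":0.009,"dy":0,"dz":0,"roll":0},
  {"fingers":0,"dx":0.011,"dy":0,"dz":0,"roll":0},
  {"fingers":0,"dx":0.012,"dy":0,"dz":0,"roll":0},
  {"fingers":0,"dx":0.013,"dy":0,"dz":0,"roll":0},
])

```text
time: 6.7
tool_pos: [0.572, -0.113, 0.0074]
tcp_rot: [2.357, 2.077, -0.0]
wrist_force: [-0.6, -0.2, -0.8]
width: 0.499
grip_force: 0.0
```

>>> step_arm([
  {"fingers":0,"dx":0.001,"dy":0,"dz":0,"roll":0},
  {"fingers":0,"dx":0.002,"dy":0,"dz":0,"roll":0},
  {"fingers":0,"dx":0.003,"dy":0,"dz":0,"roll":0},
  {"fingers":0,"dx":0.004,"dy":0,"dz":0,"roll":0},
  {"fingers":0,"dx":0.005,"dy":0,"dz":0,"roll":0},
  {"fingers":0,"dx":0.005,"dy":0,"dz":0,"roll":0},
])

```text
time: 7.45
tool_pos: [0.5727, -0.108, 0.0074]
tcp_rot: [-2.357, -2.077, 0.0]
wrist_force: [-0.8, -0.1, -0.3]
width: 0.504
grip_force: 0.0
```

```bash
python3 -c "
from h import *
tool()
im,d=snap('side','side3'); im2,_=snap('top','top3'); cv2.imwrite('pics/c3.png',np.hstack([cv2.resize(im[180:290,260:400],None,fx=3.5,fy=3.5),cv2.resize(im2[130:240,270:360],None,fx=3.5,fy=3.5)])[:,:800])"
```

```text
t 7.45 tcp [ 0.5727 -0.108   0.0074] base mm [-20.2 -58. ] tool x,y yaw deg rel base 90.01 0.01 tilt [ 0. -0. -1.] w 0.5042948327159333 F [-0.8 -0.1 -0.3] q6 -0.1033410950457229
```

View pics/c3.png

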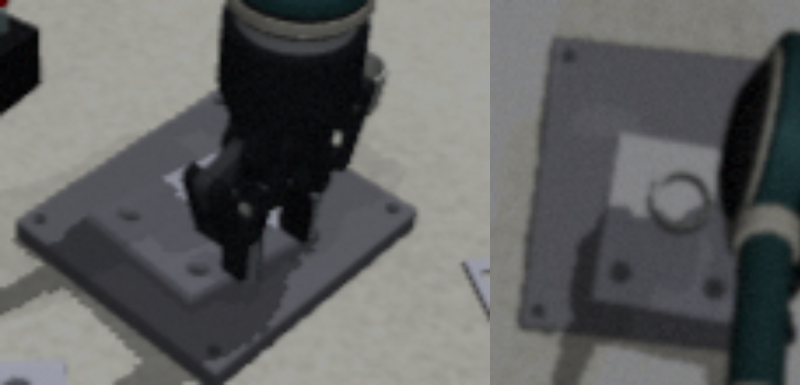

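Both views show the fingertips against the plate's right edge. The plate looks squarer and farther left, but the arm hides part of it. I'll back off, rise, turn for the rear push, and clear the view to measure.

>>> step_arm([
  {"fingers":0,"dx":-0.012,"dy":0,"dz":0,"roll":0},
  {"fingers":0,"dx":-0.02,"dy":0,"dz":-0.01,"roll":0},
  {"fingers":0,"dx":-0.02,"dy":0,"dz":-0.07,"roll":0},
  {"fingers":0,"dx":-0.02,"dy":0,"dz":-0.13,"roll":0},
  {"fingers":0,"dx":0.02,"dy":-0.04,"dz":-0.15,"roll":10},
  {"fingers":0,"dx":0.06,"dy":-0.08,"dz":-0.15,"roll":20},
  {"fingers":0,"dx":0.11,"dy":-0.11,"dz":-0.15,"roll":30},
  {"fingers":0,"dx":0.16,"dy":-0.13,"dz":-0.15,"roll":40},
])

```text
time: 8.55
tool_pos: [0.4638, 0.0648, 0.1585]
tcp_rot: [2.923, 1.15, 0.003]
wrist_force: [1.0, 0.0, -0.5]
width: 0.496
grip_force: 0.0
```

>>> step_arm([
  {"fingers":0,"dx":0.04,"dy":-0.04,"dz":0,"roll":10},
  {"fingers":0,"dx":0.04,"dy":-0.09,"dz":0,"roll":20},
  {"fingers":0,"dx":0.04,"dy":-0.12,"dz":0,"roll":30},
  {"fingers":0,"dx":0.04,"dy":-0.12,"dz":0,"roll":40},
  {"fingers":0,"dx":0.04,"dy":-0.12,"dz":0,"roll":50},
  {"fingers":0,"dx":0.04,"dy":-0.12,"dz":0,"roll":50},
])

```text
time: 9.3
tool_pos: [0.4117, 0.1786, 0.1582]
tcp_rot: [-3.136, 0.18, -0.002]
wrist_force: [-0.5, 1.1, 0.2]
width: 0.502
grip_force: 0.0
```

Run:
```python
from h import *
go(-90,0,60)
for n in('top','side'): snap(n,n+'4')
im=cv2.imread('pics/top4.png')
f=lambda l,o:[(x/5+o[0]-.4,y/5+o[1]-.4) for x,y in l]
B=base_pose('top',im,f([(113,79),(433,118),(392,482),(68,443)],(270,130))); print(B)
plate('top',im,(322,203),B[0],(B[1]+B[2])/2)
g=cv2.imread('pics/side4.png')
cv2.imwrite('pics/c4.png',np.hstack([cv2.resize(g[180:290,260:400],None,fx=3.2,fy=3.2),cv2.resize(im[130:240,270:380],None,fx=3.2,fy=3.2)]))
```

```text
t 9.3 tcp [0.4117 0.1786 0.1582] base mm [-215.9  206.1] tool x,y yaw deg rel base 0.65 -89.35 tilt [ 0.001 -0.    -1.   ] w 0.5020907107498075 F [-0.5  1.1  0.2] q6 2.039304155920218
d [0.1234 0.2076 0.0982]
(array([ 0.60132343, -0.05267422]), np.float64(-0.12711795134193762), np.float64(-0.12596348077204117), np.float64(0.16639151482504763), np.float64(0.14651662187220973))
area 1932.5
tilt 0.14198862983702426 corners FL FR NL NR (base mm) [[37.8, 34.5, 23.6], [32.1, -55.0, 24.4], [-71.1, 38.6, 39.2], [-75.3, -50.3, 39.8]]
len [0.1100983  0.10856329] wid 0.08973930467946936 0.08904809378704788
centre [-19.1  -8.1  31.7] yaw -0.04065440540414525 -0.05562816333788688
```

View pics/c4.png

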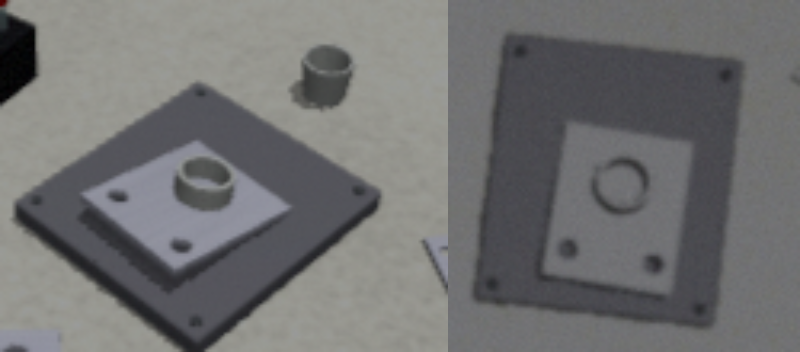

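The plate did not move (offset still (-19, -8) mm, yaw -0.05), so the fingertips never quite reached its edge. I'm already turned for the rear push, so I'll do that first and stop just short. The 8 mm side offset keeps it from dropping.

>>> step_arm([
  {"fingers":0,"dx":0.03,"dy":0.053,"dz":0,"roll":0},
  {"fingers":0,"dx":0.06,"dy":0.106,"dz":0,"roll":0},
  {"fingers":0,"dx":0.09,"dy":0.16,"dz":0,"roll":0},
  {"fingers":0,"dx":0.113,"dy":0.213,"dz":0,"roll":0},
  {"fingers":0,"dx":0.113,"dy":0.213,"dz":0.06,"roll":0},
  {"fingers":0,"dx":0.113,"dy":0.213,"dz":0.098,"roll":0},
  {"fingers":0,"dx":0.113,"dy":0.213,"dz":0.098,"roll":0},
])

```text
time: 10.28
tool_pos: [0.4952, -0.046, 0.0561]
tcp_rot: [-3.136, 0.181, 0.013]
wrist_force: [-0.5, -0.1, 0.7]
width: 0.5
grip_force: 0.0
```

```bash
python3 -c "
from h import *
go(-98,-6,7.5)"
```

```text
t 10.275 tcp [ 0.4952 -0.046   0.0561] base mm [-104.8   -6.2] tool x,y yaw deg rel base 0.59 -89.41 tilt [-0.008 -0.    -1.   ] w 0.5001702614214188 F [-0.5 -0.1  0.7] q6 1.5438159043795463
d [ 0.0072 -0.0001  0.0485]
```

>>> step_arm([
  {"fingers":0,"dx":0.004,"dy":0,"dz":0.02,"roll":0.6},
  {"fingers":0,"dx":0.004,"dy":0,"dz":0.034,"roll":0.6},
  {"fingers":0,"dx":0.004,"dy":0,"dz":0.044,"roll":0.6},
  {"fingers":0,"dx":0.004,"dy":0,"dz":0.048,"roll":0.6},
  {"fingers":0,"dx":0.004,"dy":0,"dz":0.048,"roll":0.6},
])

```text
time: 10.9
tool_pos: [0.5029, -0.0462, 0.0115]
tcp_rot: [3.135, -0.198, -0.0]
wrist_force: [0.9, -0.3, -0.1]
width: 0.5
grip_force: 0.0
```

```bash
python3 -c "
from h import *
go(-67,-6,7.5)"
```

```text
t 10.9 tcp [ 0.5029 -0.0462  0.0115] base mm [-97.2  -5.5] tool x,y yaw deg rel base -0.02 -90.02 tilt [-0.  0. -1.] w 0.4996609664455234 F [ 0.9 -0.3 -0.1] q6 1.5562560686759035
d [0.0302 0.0005 0.004 ]
```

>>> step_arm([
  {"fingers":0,"dx":0,"dy":0,"dz":0.004,"roll":0},
  {"fingers":0,"dx":0.008,"dy":0,"dz":0.004,"roll":0},
  {"fingers":0,"dx":0.014,"dy":0,"dz":0.004,"roll":0},
  {"fingers":0,"dx":0.018,"dy":0,"dz":0.004,"roll":0},
  {"fingers":0,"dx":0.021,"dy":0,"dz":0.004,"roll":0},
  {"fingers":0,"dx":0.024,"dy":0,"dz":0.004,"roll":0},
  {"fingers":0,"dx":0.027,"dy":0,"dz":0.004,"roll":0},
  {"fingers":0,"dx":0.03,"dy":0,"dz":0.004,"roll":0},
])

```text
time: 11.9
tool_pos: [0.5332, -0.0501, 0.0076]
tcp_rot: [3.135, -0.199, 0.001]
wrist_force: [-0.4, -0.8, 0.0]
width: 0.501
grip_force: 0.0
```

Run:
```python
from h import *
tool()
for n in('top','side'): snap(n,n+'5')
im=cv2.imread('pics/top5.png')
g=cv2.imread('pics/side5.png')
cv2.imwrite('pics/c5.png',np.hstack([cv2.resize(g[180:290,260:400],None,fx=3.2,fy=3.2),cv2.resize(im[130:240,270:380],None,fx=3.2,fy=3.2)]))
```

```text
t 11.9 tcp [ 0.5332 -0.0501  0.0076] base mm [-66.6  -5.6] tool x,y yaw deg rel base -0.04 -90.04 tilt [ 0.001 -0.    -1.   ] w 0.5012473037077662 F [-0.4 -0.8  0. ] q6 1.5572412448686992
```

View pics/c5.png

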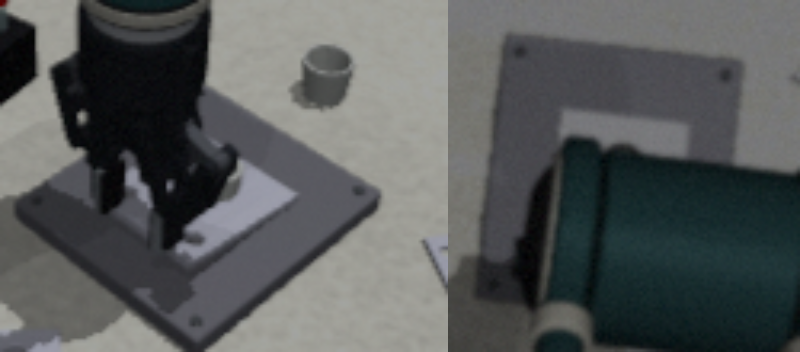

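The side view shows the fingertips against the robot-side edge. In the top view the far edge has moved forward, from crop rows 122–142 to 110–124, and is nearly square to the slab. Next I measure that edge.

```bash
cat >> h.py <<'E'
BT=np.array([.6013,-.0526])
def tobase(p): 
    c,k=np.cos(BA),np.sin(BA); return (np.asarray(p)[:,:2]-BT)@np.array([[c,-k],[k,c]])
def faredge(img,c0=311,c1=340,r0=150,r1=172,z=.024):
    g=cv2.GaussianBlur(cv2.cvtColor(img,6),(3,3),0).astype(float); pts=[]
    for c in range(c0,c1):
        col=g[r0:r1,c]; th=(col.min()+np.percentile(col,95))/2
        th=85
        i=np.argmax(col>th)
        if i>0: pts.append((c,r0+i-1+(th-col[i-1])/(col[i]-col[i-1])))
    b=tobase(onz('top',np.array(pts),z))*1000; k=np.polyfit(b[:,1],b[:,0],1); print('far edge x at y=0:',k[1],'yaw',-k[0],len(pts),np.std(b[:,0]-np.polyval(k,b[:,1])))
E
python3 - <<'E'
from h import *
for t in('top0','top4','top5'): faredge(cv2.imread(f'pics/{t}.png'),r0=152,r1=176 if t!='top5' else 170)
E
```

```text
far edge x at y=0: 35.0035164832318 yaw -0.05784500643261769 29 0.1295361767746389
far edge x at y=0: 36.778474973077245 yaw -0.05712649667399128 29 0.2338983082537341
far edge x at y=0: 47.423487935713425 yaw 0.01723434118585985 29 0.25925446698504506
```

>>> step_arm([
  {"fingers":0,"dx":0.002,"dy":0,"dz":0,"roll":0},
  {"fingers":0,"dx":0.004,"dy":0,"dz":0,"roll":0},
  {"fingers":0,"dx":0.006,"dy":0,"dz":0,"roll":0},
  {"fingers":0,"dx":0.006,"dy":0,"dz":0,"roll":0},
])

```text
time: 12.5
tool_pos: [0.5388, -0.0509, 0.0074]
tcp_rot: [3.135, -0.199, 0.0]
wrist_force: [-0.0, -0.3, -0.1]
width: 0.503
grip_force: 0.0
```

Run:
```python
from h import *
tool()
im,_=snap('top','top6'); faredge(im,r0=150,r1=167)
```

```text
t 12.5 tcp [ 0.5388 -0.0509  0.0074] base mm [-60.9  -5.6] tool x,y yaw deg rel base -0.04 -90.04 tilt [ 0.  0. -1.] w 0.5034543731927061 F [-0.  -0.3 -0.1] q6 1.5573569735983606
far edge x at y=0: 47.53985451108303 yaw 0.020502197437909056 26 0.17180061942268823
```

Run:
```python
from h import *
im=cv2.imread('pics/top6.png'); g,_=snap('side','side6')
cv2.imwrite('pics/c6.png',np.hstack([cv2.resize(g[190:290,265:390],None,fx=4,fy=4),cv2.resize(im[130:230,285:360],None,fx=4,fy=4)]))
```

```text
(no output)
```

View pics/c6.png

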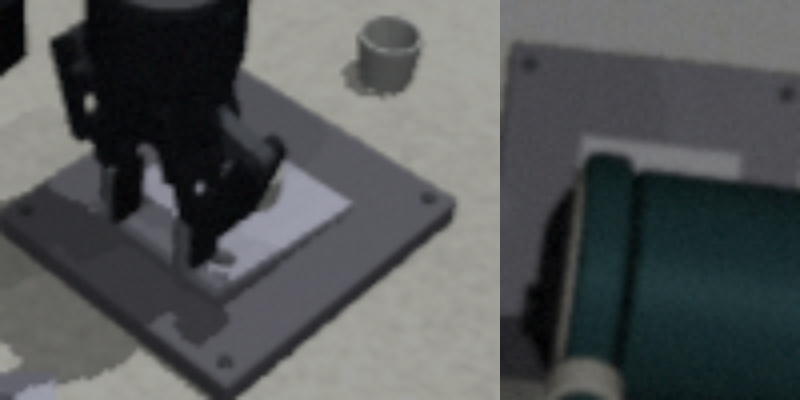

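The tips now seem to sit over the plate's edge rather than behind it (side crop, tip at (200,265), right hole beside it at (222,258)). I'll check the true tip height from depth.

Run:
```python
from h import *
g=cv2.imread('pics/side6.png'); d=np.load('pics/side6.npy')
u,v,p=cloud('side',d); b=tobase(p)*1000; z=p[:,2]*1000
gr=cv2.cvtColor(g,6)[v,u]
for u0 in (293,296,309,312,315,317):
    k=(u==u0)&(v>235)&(v<268); print(u0,[(int(a),int(c),*[round(float(t)) for t in (x[0],x[1],zz)]) for a,c,x,zz in zip(v[k],gr[k],b[k],z[k])][::2])
```

```text
293 [(236, 20, -75, 15, 68), (238, 17, -75, 15, 63), (240, 16, -73, 16, 55), (242, 19, -74, 16, 50), (244, 19, -74, 16, 44), (246, 47, -60, 29, 19), (248, 51, -64, 25, 19), (250, 50, -68, 21, 19), (252, 54, -72, 17, 18), (254, 57, -76, 13, 18), (256, 55, -80, 9, 18), (258, 57, -84, 5, 18), (260, 57, -90, -1, 21), (262, 58, -93, -4, 19), (264, 56, -96, -7, 18), (266, 44, -97, -8, 13)]
296 [(236, 7, -63, 18, 59), (238, 6, -65, 16, 56), (240, 5, -65, 16, 49), (242, 11, -66, 15, 45), (244, 34, -65, 15, 38), (246, 73, -68, 13, 36), (248, 57, -60, 21, 19), (250, 49, -64, 16, 20), (252, 57, -68, 12, 18), (254, 57, -71, 9, 17), (256, 59, -76, 4, 19), (258, 58, -80, 0, 19), (260, 57, -84, -4, 18), (262, 56, -86, -6, 16), (264, 60, -92, -12, 19), (266, 58, -95, -15, 17)]
309 [(236, 8, -81, -34, 106), (238, 7, -75, -29, 93), (240, 44, -76, -30, 90), (242, 83, -76, -31, 85), (244, 59, -74, -29, 76), (246, 53, -75, -30, 72), (248, 47, -76, -31, 68), (250, 51, -75, -30, 61), (252, 47, -75, -30, 55), (254, 51, -74, -30, 49), (256, 52, -74, -31, 44), (258, 49, -61, -20, 20), (260, 51, -64, -22, 18),
[... 589 characters left out ...]
44, 9, -72, -42, 84), (246, 6, -71, -42, 79), (248, 11, -70, -41, 71), (250, 11, -69, -41, 65), (252, 13, -68, -40, 58), (254, 10, -68, -40, 52), (256, 67, -60, -34, 36), (258, 93, -65, -39, 37), (261, 69, -69, -42, 34), (263, 51, -61, -36, 18), (265, 56, -65, -40, 18), (267, 56, -70, -45, 19)]
317 [(236, 10, -58, -34, 91), (238, 12, -61, -37, 90), (240, 14, -67, -43, 92), (242, 7, -76, -50, 98), (244, 15, -75, -50, 92), (246, 6, -78, -53, 91), (248, 13, -63, -40, 66), (250, 12, -63, -41, 61), (252, 14, -60, -39, 51), (254, 24, -49, -30, 31), (256, 121, -58, -38, 37), (258, 104, -62, -41, 37), (260, 89, -68, -47, 40), (262, 70, -68, -47, 34), (264, 51, -60, -41, 18), (266, 57, -65, -45, 18)]
```

Depth puts the half-open tips at z≈40 mm while the TCP reads 7 mm, so they were only catching the raised edge and have now slipped over it. I'll back off and lower until they touch the slab.

>>> step_arm([
  {"fingers":0,"dx":-0.01,"dy":0,"dz":0,"roll":0},
  {"fingers":0,"dx":-0.022,"dy":0,"dz":0,"roll":0},
  {"fingers":0,"dx":-0.028,"dy":0,"dz":0,"roll":0},
  {"fingers":0,"dx":-0.028,"dy":0,"dz":0.004,"roll":0},
  {"fingers":0,"dx":-0.028,"dy":0,"dz":0.007,"roll":0},
  {"fingers":0,"dx":-0.028,"dy":0,"dz":0.009,"roll":0},
  {"fingers":0,"dx":-0.028,"dy":0,"dz":0.009,"roll":0},
])

```text
time: 13.48
tool_pos: [0.5109, -0.0473, -0.0019]
tcp_rot: [-3.135, 0.199, 0.001]
wrist_force: [-0.8, -0.2, 0.0]
width: 0.5
grip_force: 0.0
```

```bash
cat >> h.py <<'E'
def tipz(tag,x0=-130,x1=-60,y0=-60,y1=45,zmin=21):
    g,d=snap('side',tag); u,v,p=cloud('side',d); b=tobase(p)*1000; z=p[:,2]*1000; gr=cv2.cvtColor(g,6)[v,u]
    k=(gr<25)&(b[:,0]>x0)&(b[:,0]<x1)&(b[:,1]>y0)&(b[:,1]<y1)&(z>zmin)
    for s in (1,-1):
        m=k&((b[:,1]-(y0+y1)/2)*s>0)
        if m.any(): zz=np.sort(z[m]); print('finger',s,'lowest z',zz[[0,3,8,15]].round(1),'x',np.percentile(b[m&(z<z[m].min()+15),0],[5,95]).round(),'y',np.percentile(b[m&(z<z[m].min()+15),1],[5,95]).round())
E
python3 - <<'E'
from h import *
tool(); tipz('side7'); im,_=snap('top','top7'); faredge(im,r0=150,r1=167)
E
```

```text
t 13.475 tcp [ 0.5109 -0.0473 -0.0019] base mm [-89.1  -5.5] tool x,y yaw deg rel base -0.04 -90.04 tilt [-0.  0. -1.] w 0.49995142917813584 F [-0.8 -0.2  0. ] q6 1.556636816372523
finger 1 lowest z [30.  31.6 33.5 36.5] x [-100.  -83.] y [15. 17.]
finger -1 lowest z [38.8 41.2 43.1 46.7] x [-99. -88.] y [-42. -38.]
far edge x at y=0: 47.15435488724347 yaw 0.01805750134499764 23 0.22649769111146634
```

>>> step_arm([
  {"fingers":0,"dx":0,"dy":0,"dz":0.003,"roll":0},
  {"fingers":0,"dx":0,"dy":0,"dz":0.005,"roll":0},
  {"fingers":0,"dx":0,"dy":0,"dz":0.007,"roll":0},
  {"fingers":0,"dx":0,"dy":0,"dz":0.007,"roll":0},
])

```text
time: 14.08
tool_pos: [0.5106, -0.0473, -0.0089]
tcp_rot: [-3.135, 0.199, 0.001]
wrist_force: [-0.6, 0.2, -1.0]
width: 0.504
grip_force: 0.0
```

>>> step_arm([
  {"fingers":0,"dx":0,"dy":0,"dz":0.001,"roll":0},
  {"fingers":0,"dx":0,"dy":0,"dz":0.002,"roll":0},
  {"fingers":0,"dx":0,"dy":0,"dz":0.002,"roll":0},
])

```text
time: 14.45
tool_pos: [0.5108, -0.0473, -0.0107]
tcp_rot: [-3.135, 0.199, 0.0]
wrist_force: [0.7, -0.2, 0.4]
width: 0.501
grip_force: 0.0
```

Run:
```python
from h import *
tool(); tipz('side8',zmin=19)
```

```text
t 14.45 tcp [ 0.5108 -0.0473 -0.0107] base mm [-89.2  -5.5] tool x,y yaw deg rel base -0.04 -90.04 tilt [-0. -0. -1.] w 0.5013809730913705 F [ 0.7 -0.2  0.4] q6 1.5566261952127043
finger 1 lowest z [20.9 21.8 24.7 28.3] x [-100.  -83.] y [14. 16.]
finger -1 lowest z [30.7 32.4 34.1 38.9] x [-100.  -88.] y [-41. -38.]
```

>>> step_arm([
  {"fingers":0,"dx":0,"dy":0,"dz":0.001,"roll":0},
  {"fingers":0,"dx":0,"dy":0,"dz":0.001,"roll":0},
])

```text
time: 14.75
tool_pos: [0.5108, -0.0473, -0.0117]
tcp_rot: [3.135, -0.199, -0.0]
wrist_force: [-0.8, 0.2, -0.7]
width: 0.5
grip_force: 0.0
```

>>> step_arm([
  {"fingers":0,"dx":0,"dy":0,"dz":0.001,"roll":0},
  {"fingers":0,"dx":0,"dy":0,"dz":0.001,"roll":0},
])

```text
time: 15.0
tool_pos: [0.5108, -0.0473, -0.0127]
tcp_rot: [-3.135, 0.199, 0.0]
wrist_force: [0.3, 0.1, -0.4]
width: 0.503
grip_force: 0.0
```

>>> step_arm([
  {"fingers":0,"dx":0,"dy":0,"dz":0.001,"roll":0},
  {"fingers":0,"dx":0,"dy":0,"dz":0.001,"roll":0},
])

```text
time: 15.25
tool_pos: [0.5109, -0.0473, -0.0127]
tcp_rot: [3.135, -0.199, -0.0]
wrist_force: [-2.9, 1.2, 7.7]
width: 0.498
grip_force: 3.7
```

Slab contact is at TCP z = -12.7 mm, so I'll raise 2 mm and push the rear edge.

>>> step_arm([
  {"fingers":0,"dx":0,"dy":0,"dz":-0.003,"roll":0},
  {"fingers":0,"dx":0.006,"dy":0,"dz":-0.003,"roll":0},
  {"fingers":0,"dx":0.011,"dy":0,"dz":-0.003,"roll":0},
  {"fingers":0,"dx":0.015,"dy":0,"dz":-0.003,"roll":0},
  {"fingers":0,"dx":0.018,"dy":0,"dz":-0.003,"roll":0},
  {"fingers":0,"dx":0.02,"dy":0,"dz":-0.003,"roll":0},
  {"fingers":0,"dx":0.021,"dy":0,"dz":-0.003,"roll":0},
  {"fingers":0,"dx":0.021,"dy":0,"dz":-0.003,"roll":0},
])

```text
time: 16.25
tool_pos: [0.5317, -0.0499, -0.0106]
tcp_rot: [3.135, -0.199, -0.0]
wrist_force: [-0.0, 1.3, -0.8]
width: 0.502
grip_force: 0.2
```

Run:
```python
from h import *
tool(); im,_=snap('top','top9'); faredge(im,r0=150,r1=167)
```

```text
t 16.25 tcp [ 0.5317 -0.0499 -0.0106] base mm [-68.2  -5.6] tool x,y yaw deg rel base -0.04 -90.04 tilt [-0.  0. -1.] w 0.5024676914141512 F [-0.   1.3 -0.8] q6 1.5571936746863577
far edge x at y=0: 55.529243699814955 yaw 0.0145681571614166 29 0.2722146959202155
```

>>> step_arm([
  {"fingers":0,"dx":-0.015,"dy":0,"dz":0,"roll":0},
  {"fingers":0,"dx":-0.025,"dy":0,"dz":-0.05,"roll":0},
  {"fingers":0,"dx":-0.03,"dy":0.0,"dz":-0.11,"roll":0},
  {"fingers":0,"dx":-0.05,"dy":0.03,"dz":-0.16,"roll":-10},
  {"fingers":0,"dx":-0.082,"dy":0.07,"dz":-0.19,"roll":-20},
  {"fingers":0,"dx":-0.082,"dy":0.11,"dz":-0.21,"roll":-30},
  {"fingers":0,"dx":-0.082,"dy":0.145,"dz":-0.21,"roll":-40},
  {"fingers":0,"dx":-0.082,"dy":0.145,"dz":-0.21,"roll":-50},
])

```text
time: 17.3
tool_pos: [0.431, -0.1853, 0.1999]
tcp_rot: [2.923, 1.148, 0.001]
wrist_force: [1.5, 0.0, -0.2]
width: 0.497
grip_force: 0.0
```

>>> step_arm([
  {"fingers":0,"dx":0,"dy":0,"dz":0,"roll":-10},
  {"fingers":0,"dx":0,"dy":0,"dz":0,"roll":-20},
  {"fingers":0,"dx":0,"dy":0,"dz":0,"roll":-30},
  {"fingers":0,"dx":0,"dy":0,"dz":0,"roll":-40},
  {"fingers":0,"dx":0,"dy":0,"dz":0,"roll":-40},
])

```text
time: 17.92
tool_pos: [0.4312, -0.183, 0.1992]
tcp_rot: [-2.359, -2.074, 0.0]
wrist_force: [-0.5, -0.7, 0.1]
width: 0.496
grip_force: 0.0
```

Run:
```python
from h import *
tool()
im,_=snap('top','top10'); g,_=snap('side','side10')
plate('top',im,(322,195),BT,BA); faredge(im,r0=150,r1=170)
cv2.imwrite('pics/c10.png',np.hstack([cv2.resize(g[190:290,265:390],None,fx=3.2,fy=3.2),cv2.resize(im[130:230,275:390],None,fx=3.2,fy=3.2)]))
```

```text
t 17.925 tcp [ 0.4312 -0.183   0.1992] base mm [-151.2 -150.2] tool x,y yaw deg rel base 89.85 -0.15 tilt [ 0. -0. -1.] w 0.4959121583325862 F [-0.5 -0.7  0.1] q6 -0.32596870146330154
area 1897.0
tilt 0.11310159961414902 corners FL FR NL NR (base mm) [[53.4, 38.3, 24.0], [52.6, -50.0, 24.0], [-54.5, 38.0, 36.2], [-54.2, -50.2, 36.2]]
len [0.10865716 0.10753465] wid 0.08834367533976702 0.08819881265239472
centre [-0.7 -6.  30.1] yaw 0.0025186216619737414 -0.002983036765117447
far edge x at y=0: 54.519757756764655 yaw -0.012416256290556375 29 0.17748851029077403
```

View pics/c10.png

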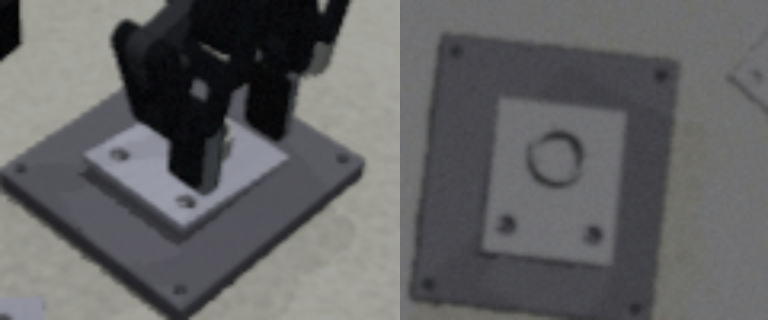

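Top view: the plate is square (yaw ≈ 0) and x is within about 1 mm, but it sits 6 mm to the right, with holes at crop (507,223) and (593,234). It needs a leftward push of about 6 mm. The top depth will show the drop.

>>> step_arm([
  {"fingers":0,"dx":0.02,"dy":0.055,"dz":0,"roll":0},
  {"fingers":0,"dx":0.045,"dy":0.11,"dz":0,"roll":0},
  {"fingers":0,"dx":0.068,"dy":0.15,"dz":0.01,"roll":0},
  {"fingers":0,"dx":0.068,"dy":0.15,"dz":0.06,"roll":0},
  {"fingers":0,"dx":0.068,"dy":0.15,"dz":0.12,"roll":0},
  {"fingers":0,"dx":0.068,"dy":0.15,"dz":0.17,"roll":0},
  {"fingers":0,"dx":0.068,"dy":0.15,"dz":0.19,"roll":0},
  {"fingers":0,"dx":0.068,"dy":0.15,"dz":0.19,"roll":0},
])

```text
time: 19.02
tool_pos: [0.5883, -0.1347, 0.0083]
tcp_rot: [-2.357, -2.074, 0.003]
wrist_force: [0.3, -0.7, 0.4]
width: 0.501
grip_force: 0.0
```

```bash
cat >> h.py <<'E'
def track(tag):
    im,d=snap('top',tag); u,v,p=cloud('top',d); b=tobase(p)*1000; z=p[:,2]*1000
    k=lambda x0,x1,y0,y1:(b[:,0]>x0)&(b[:,0]<x1)&(b[:,1]>y0)&(b[:,1]<y1)&(z<60)
    print('z rear-left',np.median(z[k(-50,-42,5,32)]).round(1),'mid-left',np.median(z[k(-10,10,26,34)]).round(1),'far-left',np.median(z[k(35,48,5,32)]).round(1),'slab',np.median(z[k(-80,80,60,80)]).round(1))
    g=cv2.GaussianBlur(cv2.cvtColor(im,6),(3,3),0).astype(float); pts=[]
    for r in range(168,205):   # left edge (bright to the right)
        row=g[r,290:325]; i=np.argmax(row[1:]-row[:-1]); th=(row[max(i-3,0)]+row[min(i+4,34)])/2
        j=i-2+np.argmax(row[i-2:i+5]>th)
        if 0<j<34 and row[j]>row[j-1]: pts.append((290+j-1+(th-row[j-1])/(row[j]-row[j-1]),r))
    q=tobase(onz('top',np.array(pts),.029))*1000; m=abs(q[:,1]-np.median(q[:,1]))<3; c=np.polyfit(q[m,0],q[m,1],1)
    print('left edge y',np.median(q[m,1]).round(2),'slope',c[0].round(3),m.sum())
E
python3 - <<'E'
from h import *
go(0,-78,-10.5); track('top11')
E
```

```text
t 19.025 tcp [ 0.5883 -0.1347  0.0083] base mm [ -1.3 -82.5] tool x,y yaw deg rel base 89.9 -0.1 tilt [ 0.    -0.003 -1.   ] w 0.5005791889913193 F [ 0.3 -0.7  0.4] q6 -0.13853847114287787
d [0.0045 0.0014 0.0188]
z rear-left 35.7 mid-left 30.7 far-left 25.8 slab 19.0
left edge y 38.7 slope -0.005 36
```

>>> step_arm([
  {"fingers":0,"dx":0.002,"dy":0.001,"dz":0.01,"roll":0},
  {"fingers":0,"dx":0.002,"dy":0.001,"dz":0.016,"roll":0},
  {"fingers":0,"dx":0.003,"dy":0.001,"dz":0.0185,"roll":0},
  {"fingers":0,"dx":0.008,"dy":0.001,"dz":0.0185,"roll":0},
  {"fingers":0,"dx":0.014,"dy":0.001,"dz":0.0185,"roll":0},
  {"fingers":0,"dx":0.017,"dy":0.001,"dz":0.0185,"roll":0},
  {"fingers":0,"dx":0.018,"dy":0.001,"dz":0.0185,"roll":0},
])

```text
time: 19.95
tool_pos: [0.5928, -0.1168, -0.009]
tcp_rot: [2.357, 2.077, 0.0]
wrist_force: [-0.9, -1.1, 0.4]
width: 0.5
grip_force: 0.0
```

Run:
```python
from h import *
tool(); track('top12')
```

```text
t 19.95 tcp [ 0.5928 -0.1168 -0.009 ] base mm [  0.9 -64.2] tool x,y yaw deg rel base 89.99 -0.01 tilt [-0.  0. -1.] w 0.5004043585940982 F [-0.9 -1.1  0.4] q6 -0.1096163951938185
z rear-left 35.9 mid-left 30.8 far-left 26.2 slab 18.8
left edge y 38.77 slope 0.02 31
```

>>> step_arm([
  {"fingers":0,"dx":0.001,"dy":0,"dz":0.0015,"roll":0},
  {"fingers":0,"dx":0.002,"dy":0,"dz":0.0015,"roll":0},
  {"fingers":0,"dx":0.003,"dy":0,"dz":0.0015,"roll":0},
  {"fingers":0,"dx":0.004,"dy":0,"dz":0.0015,"roll":0},
  {"fingers":0,"dx":0.004,"dy":0,"dz":0.0015,"roll":0},
])

```text
time: 20.62
tool_pos: [0.5932, -0.1132, -0.0106]
tcp_rot: [-2.358, -2.076, 0.0]
wrist_force: [-0.5, -1.3, -0.5]
width: 0.5
grip_force: 0.2
```

Run:
```python
from h import *
tool(); track('top13')
```

```text
t 20.625 tcp [ 0.5932 -0.1132 -0.0106] base mm [  0.8 -60.6] tool x,y yaw deg rel base 89.96 -0.04 tilt [ 0. -0. -1.] w 0.49991106120959755 F [-0.5 -1.3 -0.5] q6 -0.10310987580126364
z rear-left 36.2 mid-left 30.8 far-left 26.1 slab 18.9
left edge y 40.73 slope 0.008 33
```

>>> step_arm([
  {"fingers":0,"dx":0.001,"dy":0,"dz":0,"roll":0},
  {"fingers":0,"dx":0.002,"dy":0,"dz":0,"roll":0},
  {"fingers":0,"dx":0.003,"dy":0,"dz":0,"roll":0},
  {"fingers":0,"dx":0.003,"dy":0,"dz":0,"roll":0},
])

```text
time: 21.18
tool_pos: [0.5937, -0.1102, -0.0105]
tcp_rot: [2.357, 2.076, 0.0]
wrist_force: [0.6, -0.2, -0.2]
width: 0.503
grip_force: 0.2
```

Run:
```python
from h import *
tool(); track('top14')
```

```text
t 21.175 tcp [ 0.5937 -0.1102 -0.0105] base mm [  1.  -57.6] tool x,y yaw deg rel base 89.96 -0.04 tilt [-0.  0. -1.] w 0.5033311414039413 F [ 0.6 -0.2 -0.2] q6 -0.09814580501366403
z rear-left 24.9 mid-left 24.9 far-left 25.2 slab 18.9
left edge y 44.05 slope 0.003 33
```

The plate has dropped: its top is 6.0 mm above the slab at every point I sampled. I'll back away and verify.

>>> step_arm([
  {"fingers":0,"dx":-0.004,"dy":0,"dz":0,"roll":0},
  {"fingers":0,"dx":-0.015,"dy":0,"dz":0,"roll":0},
  {"fingers":0,"dx":-0.02,"dy":0,"dz":-0.05,"roll":0},
  {"fingers":0,"dx":-0.02,"dy":0,"dz":-0.11,"roll":0},
  {"fingers":0,"dx":-0.03,"dy":-0.04,"dz":-0.16,"roll":0},
  {"fingers":0,"dx":-0.05,"dy":-0.09,"dz":-0.2,"roll":0},
  {"fingers":0,"dx":-0.085,"dy":-0.14,"dz":-0.21,"roll":0},
  {"fingers":0,"dx":-0.085,"dy":-0.15,"dz":-0.21,"roll":0},
])

```text
time: 22.22
tool_pos: [0.4322, -0.1774, 0.2011]
tcp_rot: [2.358, 2.071, 0.001]
wrist_force: [0.1, 0.8, 0.8]
width: 0.502
grip_force: 0.0
```

>>> step_arm([
  {"fingers":0,"dx":0,"dy":0,"dz":0,"roll":0},
  {"fingers":0,"dx":0,"dy":0,"dz":0,"roll":0},
  {"fingers":0,"dx":0,"dy":0,"dz":0,"roll":0},
])

```text
time: 22.6
tool_pos: [0.4347, -0.1752, 0.1986]
tcp_rot: [-2.356, -2.077, 0.001]
wrist_force: [0.6, 0.1, 0.4]
width: 0.5
grip_force: 0.0
```

Run:
```python
from h import *
tool(); track('top15'); im=cv2.imread('pics/top15.png')
plate('top',im,(322,190),BT,BA,tilt=0)
d=np.load('pics/top15.npy');u,v,p=cloud('top',d); b=tobase(p)*1000; z=p[:,2]*1000
for x in(-48,-20,48):
  for y in(-38,-0,38):
    k=(abs(b[:,0]-x)<5)&(abs(b[:,1]-y)<5)
    if k.any(): print(x,y,np.median(z[k]).round(1),end='; ')
```

```text
t 22.6 tcp [ 0.4347 -0.1752  0.1986] base mm [-148.6 -142. ] tool x,y yaw deg rel base 90.02 0.02 tilt [ 0.001 -0.001 -1.   ] w 0.5002229559400018 F [0.6 0.1 0.4] q6 -0.31079869864779397
z rear-left 24.5 mid-left 24.7 far-left 25.0 slab 19.0
left edge y 44.1 slope -0.018 30
area 1940.0
tilt 0 corners FL FR NL NR (base mm) [[54.7, 43.2, 24.0], [54.4, -45.7, 24.0], [-54.3, 45.0, 24.0], [-55.1, -44.9, 24.0]]
len [0.10896983 0.10942855] wid 0.08895377680143303 0.08989734579065206
centre [-0.1 -0.6 24. ] yaw -0.012107316203960855 -0.006393232940782305
-48 -38 25.3; -48 0 24.7; -48 38 24.8; -20 -38 24.9; -20 0 24.3; -20 38 25.3; 48 -38 25.0; 48 0 24.6; 48 38 25.4;
```

The plate is flat, centred to within 1 mm and square. Handing in.

```bash
python3 -c "
from workcell import *
print(finish_job())"
```

```text
the job is handed in; nothing more can be done
None
```

The plate dropped over both pins and I handed the job in at about 22.6 s with the hand clear. The last top-view check, just before hand-in, showed it flat on the slab, within about 1 mm of centre and within about 0.01 rad of square; the judge's verdict was not shown.

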